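# Feed the track panel into the model bridge

### The job

Pick up the wooden push stick and, with it, push the loose track panel from the bridge's approach through the portal and along the deck until the spring catch has clicked in behind it; fingers must not touch the panel. Push gently: the sprung buffer ahead of the panel must give a little before the catch clicks, but never ram or lean hard on the panel or the bridge. Then draw the stick out, lay it flat on the bench clear of the bridge, and leave the other things where they stand.

Things in the scene. Friction and masses are not known exactly. Their poses are not given: they have to be found in the camera images.
- bridge: White model truss bridge fixed to the bench, highest point z 62 mm. Origin: on the bench on the centre line under the entry portal; +x is the feed direction, z up. Brown base board x -110 to 220 mm, 70 wide; its top is the deck floor at z 8. Channel from x -10 on: 30 mm wide between girders with tops at z 24; bars cross overhead from x 20 on, underside z 58.
- bridge_mouth (a point): Start of the open-topped approach: centre of the deck floor's entry edge, at x -110, z 8 mm of the bridge. From here to x -8 two low flared wooden guides (tops at z 18) narrow the way from 60 to 30 mm clear width. Axes as the bridge's.
- catch (a joint): Brass spring catch, a sliding wedge in the -y girder with a tab outside. 0 m = sprung in, nose 4 mm into the channel (13 mm high, ramp on its -x side, square rear face); 0.002 to 0.004 while the panel passes (1 to 1.5 N sideways; pushing takes 1 to 4 N). Snaps to 0 once the panel's tail is past. The 12 mm stick passes beside the nose if within 4 mm of the centre line.
- far_end (a point): Far end of the deck, on the centre line at x 220, z 8 mm of the bridge. Catch and buffer are one stop gear clamped somewhere along the bridge, set afresh each time and not measured: the catch's rear face lies at x 45 to 75, the steel buffer plate's face (at rest) 68 mm beyond it. The 70 mm panel must press the buffer in 2 mm to be caught, and then rests between the two.
- bridge_portal (a point): Entry portal, at x 0, z 8 mm of the bridge. What is felt when feeding: up to 4 N at the flared guides and the catch; then the buffer yields from 3 N, 2.5 N more per mm: 8 N (plus up to 3 N rubbing) where the catch snaps in, 15 N after 5 mm, where it bottoms hard and the force shoots up. A steady push of 11 to 14 N at the buffer is right.
- panel: Track panel: pale wooden slat 70 x 28 x 12 mm (x, y, z) with thin dark sleepers and two steel rails on top (16 mm high over the rails), about 40 g. Lies loose and a little askew on the bridge's approach, long side along the feed. Origin: centre of its underside; x along its length, +x end leads.
- stick: Wooden push stick lying on the bench, about 70 g. A straight shaft 12 mm wide, 14 mm high, with a thicker handle 22 mm wide, 26 mm high and 90 mm long at the rear; both undersides flush. Origin: on the underside at the grip place; the handle runs from x = -55 to +35 mm, the shaft on to the square tip at x = +220 mm. z up.
- stick_tip (a point): Centre of the push stick's end face, 220 mm ahead of the stick's origin and 7 mm above its underside.
- wagon: Brown model box wagon, 152 x 34 x 51 mm, standing loose on the bench beyond the bridge; leave alone. Origin under its centre, x along its length.
- station: Model brick station building, 72 x 90 x 64 mm, loose on the bench; leave alone. Origin under its centre.
- pot: Small jar with white cap, 44 mm diameter, 50 mm high, loose on the bench; leave alone. Origin under its centre.
Things that resemble listed ones, but are neither listed nor needed, are in the scene too. What is meant by the panel is not pink or purple, and is the smaller of those in its own colour.

How it is judged:
By the outcome, as a careful person would: the job done as asked, in the order asked, and still so for the second after the job is handed in, with the robot touching nothing.
It also fails if it takes over 61 s, if anything falls off the work surface, if the arm or the gripper's body presses on something with over 40 N, if the wrist force passes 120 N, or if a joint passes its speed limit or range.

### The arm

A 6-joint arm with a two-finger parallel gripper is mounted at the origin on the work surface. World frame = base frame: x ahead of the robot, y to its left, z up, the work surface at z = 0. Lengths are in m, angles in rad, forces in N, time in s.
With the tool pointing down it reaches from about 0.375 to 0.9 m from the base axis. Payload 3.1 kg.
Tool frame: the origin (TCP) lies on the centre line of the jaws, within the pads' length; the fingertips stand 8 mm ahead of it and the grasp point (between the pads) lies 11 mm behind it; z points along the fingers, y is the line along which they close (so a half turn about z gives the same grasp; the last joint's range is limited). The gripper opens to 87 mm and grips with 3 to 60 N. Pads are 19 mm wide; open, the fingers measure 117 mm over their backs; the gripper's body (75 mm by 190 mm) begins 51 mm behind the grasp point.
Start: joints at [-1.431, 0.527, 1.433, -0, 1.181, -0.178], TCP at [0.195, -0.594, 0.231] pointing down, gripper open.
Joint ranges: [-3.08, 3.08], [-0.75, 2.2], [0.22, 2.44], [-1.43, 4.57], [0, 2.65], [-2.85, 2.85]. Speed limits (rad/s): [2.79, 2.79, 3.14, 3.14, 3.14, 3.14].

### API

Orientations are given as a unit quaternion [x, y, z, w].
In Python, from rig import robot gives the robot as it stands. The module is installed in compiled form; this text tells all that it offers.
- The arm moves only by the tool send_rows, never from a script. Its argument "increments" is one flat list of numbers, 7 for each row, row after row: the turn, a rotation vector about the world's x, y, z in rad, then the shift along the world's x, y, z in cm, then the opening, from 0 (shut) to 1 (fully open). A call has 1 to 20 rows; each row shifts and turns the commanded pose from where the row before left it; what a row does not reach is not made up. A row lasts 1/12 s, in which the tool goes at most 41.7 mm and 7.16 degrees, less where a joint would pass 70% of its speed; a pose out of reach is approached as far as the arm can. A call is refused whole if a number of a shift passes 4.17 or a number of a turn 0.125, either way. A call with a gripper value outside its range is refused whole. The fingers move at their own pace and stop on an object; "newtons" is the grip in N (left out, the last holds). Time passes only in rows, so rows that do not move let the fingers close. It gives the time, the measured TCP pose, the force, the opening and the grip force at its end, in the units of the state.
- robot.get_obs(): the state, without advancing time (a new reading comes with each control period).
- robot.camera(name): name is "side" or "top"; returns a dict with "image" (384x512x3 uint8, red, green, blue), "range_z" (384x512 float32, m along the optical axis (not along the pixel's ray), 0 where there is no reading), "fx", "fy", "cx", "cy" (pixels), "dist_coeffs" ([k1, k2, p1, p2, k3] as OpenCV has them; the pictures are not rectified), "R" (3x3) and "t" (3): a world point X has camera coordinates R X + t. Camera axes: x right, y down, z forward; pixel columns grow to the right and rows downward; lengths in m; the calibration is good to about 2 mm. A picture is of the moment at which its call begins.
- robot.hand_in(): hands the job in; it is judged then, once.
The state is a dict: "time": time; "q": joint angles; "joint_velocities": joint speeds; "joint_torque": joint torques, N m; "position": TCP position; "tool_rot": TCP orientation; "ft_force": force on the tool from outside, world axes, zero at the start; "moment": the same for the moment, N m; "grip_width": finger opening in m; "grip_force": force on a finger pad.
Only numpy, scipy, OpenCV 4.12 (cv2) and the standard library are available. Lean on these libraries where they do the work, as an engineer would, in place of code of your own. Each camera call takes 0.05 s, during which the arm holds its last target. There are 200 camera calls.

## Working session

There is one attempt and no reset: what is moved stays moved. The work goes in short steps, Python scripts to look and compute and a tool call to move; the robot and the scene stay as the last step left them, time stands still between calls to the robot, and variables do not carry over. Pictures are saved under pics/ and viewed, at most 10 in all, crops included, and the job is handed in when it is done.

Besides the shell and the picture viewer there is one more tool, called as name(argument=value, ...) on one line, values as JSON. send_rows: Moves the arm, as the interface text tells. Its arguments: {"type":"object","properties":{"increments":{"type":"array"},"newtons":{"type":"number"}},"required":["increments"]}

```bash
mkdir -p pics
cat > h.py <<'E'
import numpy as np, cv2
from rig import robot
def shot(n):
    c=robot.camera(n); c['K']=np.array([[c['fx'],0,c['cx']],[0,c['fy'],c['cy']],[0,0,1.]]); c['D']=np.array(c['dist_coeffs'],float); c['R']=np.array(c['R']);c['t']=np.array(c['t']); return c
def plane(c,px,z):
    p=cv2.undistortPoints(np.array(px,float).reshape(-1,1,2),c['K'],c['D']).reshape(-1,2)
    d=np.c_[p,np.ones(len(p))]@c['R']; o=-c['R'].T@c['t']
    return o+d*((z-o[2])/d[:,2])[:,None]
def cloud(c):
    h,w=c['range_z'].shape; u,v=np.meshgrid(np.arange(w),np.arange(h))
    p=cv2.undistortPoints(np.stack([u,v],-1).reshape(-1,1,2).astype(float),c['K'],c['D']).reshape(h,w,2)
    P=np.dstack([p,np.ones((h,w))])*c['range_z'][...,None]
    return (P-c['t'])@c['R']
def proj(c,X):
    return cv2.projectPoints(np.array(X,float).reshape(-1,3),cv2.Rodrigues(c['R'])[0],c['t'],c['K'],c['D'])[0].reshape(-1,2)
def save(im,name,s=1):
    cv2.imwrite('pics/'+name,cv2.resize(im[...,::-1],None,fx=s,fy=s,interpolation=cv2.INTER_CUBIC))
E
python3 - <<'E'
from h import *
for n in('top','side'):
    c=shot(n); save(c['image'],n+'1.png',1.5); np.savez(n+'1.npz',**c)
    print(n,-c['R'].T@c['t'],c['R'][2],c['fx'])
o=robot.get_obs();print(o)
E
```

```text
top [0.4685889  0.14607954 1.06480717] [ 0.08848815 -0.00235874 -0.99607444] 448.54396428400054
side [ 0.32017198 -0.65774019  0.57614629] [ 0.22280959  0.80692239 -0.54702116] 393.3173721448732
{'time': 0.1, 'q': array([-1.43150645e+00,  5.28397389e-01,  1.43373653e+00,  9.79010473e-06,
        1.18139909e+00, -1.78514966e-01]), 'joint_velocities': array([ 0.0005098 , -0.00301809, -0.00431199, -0.00062229,  0.00109806,
        0.00041042]), 'joint_torque': array([-4.35591874e-04, -4.40986669e+01, -1.77150428e+01,  6.35657413e-02,
        5.33983216e-02, -3.69135353e-05]), 'position': array([ 0.19523498, -0.59306728,  0.22966658]), 'tool_rot': array([ 9.87401383e-01,  1.58232639e-01,  2.35522679e-05, -9.69897865e-04]), 'ft_force': array([ 0.06879324, -0.25585043,  0.12510789]), 'moment': array([-0.01740775,  0.045407  ,  0.05105728]), 'grip_force': 0.0, 'grip_width': 0.08702680828509089}
```

View pics/top1.png

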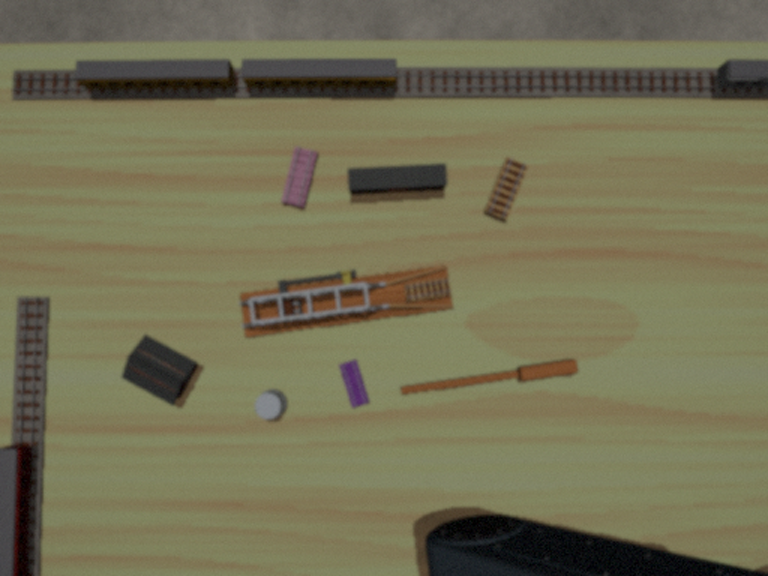

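View pics/side1.png

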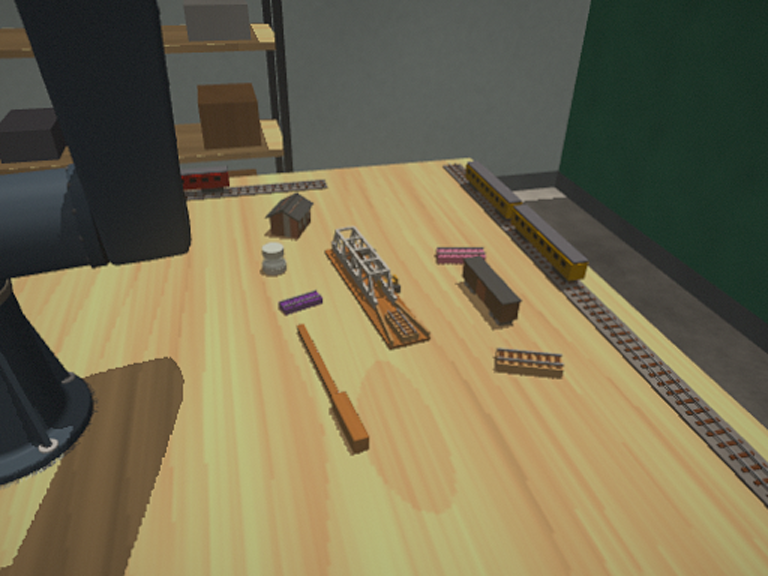

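The top view has the bridge from (452,288) to (243,318), feeding to the left (+y), the stick at (402,390)–(577,368) with its handle on the right, the pot at (270,405), the station at (162,370) and the wagon at (397,180).
There are four panel candidates: pink (300,178), purple (355,383), a longer pale one (505,190) and a short pale one (428,291) on the approach. The short pale one fits: it is the smaller pale panel and it lies on the approach. I'll confirm that in a crop while measuring.

Run:
```python
from h import *
L=lambda n:{k:v for k,v in np.load(n+'1.npz').items()}
a=L('top');b=L('side')
crop=np.hstack([cv2.resize(a['image'][165:275,155:400],None,fx=3,fy=3,interpolation=cv2.INTER_CUBIC)])
cv2.imwrite('pics/crop1.png',crop[...,::-1])
for n,c in(('top',a),('side',b)):
    hsv=cv2.cvtColor(c['image'],cv2.COLOR_RGB2HSV); P=cloud(c)
    print(n,'table z',np.nanmedian(P[300:330,330:400,2]) if n=='side' else np.median(P[290:310,50:250,2]))
    for nm,pts in (('stick handle',(548,370)),('base',(440,300))) if n=='top' else (('handle',(350,420)),('shaft',(320,360)),('base',(410,338))):
        u,v=int(pts[0]/1.5),int(pts[1]/1.5); print(nm,hsv[v,u],P[v,u].round(4))
    m=((hsv[...,0]>3)&(hsv[...,0]<15)&(hsv[...,1]>140)&(hsv[...,2]>60)).astype(np.uint8)
    k,l,s,ce=cv2.connectedComponentsWithStats(m)
    for i in range(1,k):
        if s[i,4]>100:
            cnt=cv2.findContours((l==i).astype(np.uint8),0,2)[0][0]; r=cv2.minAreaRect(cnt)
            print(s[i],np.round(cv2.boxPoints(r),1).tolist())
```

```text
top table z 0.00048425136685398935
stick handle [ 13 159 122] [ 0.4327 -0.1109  0.0297]
base [ 13 166 109] [0.5408 0.0516 0.0079]
[235 180  46   8 120] [[234.89999389648438, 185.3000030517578], [280.0, 179.8000030517578], [280.5, 184.39999389648438], [235.5, 189.89999389648438]]
[247 180  51  23 355] [[245.39999389648438, 193.39999389648438], [296.20001220703125, 179.10000610351562], [300.20001220703125, 193.1999969482422], [249.39999389648438, 207.5]]
[228 194  14  10 111] [[228.0, 194.0], [241.0, 194.0], [241.0, 203.0], [228.0, 203.0]]
[209 197  14  10 111] [[208.3000030517578, 197.89999389648438], [221.6999969482422, 196.5], [222.5, 204.8000030517578], [209.10000610351562, 206.10000610351562]]
[171 202  14   9 105] [[171.0, 202.0], [184.0, 202.0], [184.0, 210.0], [171.0, 210.0]]
[164 205 126  19 452] [[163.5, 218.8000030517578], [288.5, 201.3000030517578], [289.20001220703125, 206.3000030517578], [164.3000030517578, 223.8000030517578]]
[268 240 116  22 565] [[267.70001220703125, 257.20001220703125], [382.5, 239.5], [383.70001220703125, 247.6999969482422], [269.0, 265.29998779296875]]
side table z 6.239238615244019e-05
handle [ 14 175 165] [ 0.4316 -0.1225  0.0233]
shaft [ 14 173 162] [0.4167 0.0167 0.0135]
base [ 18 125  88] [0.5629 0.0382 0.013 ]
[122 115  31  11 184] [[121.4000015258789, 117.30000305175781], [151.89999389648438, 114.5999984741211], [152.6999969482422, 123.80000305175781], [122.19999694824219, 126.5]]
[217 167  39  58 188] [[215.6999969482422, 167.89999389648438], [219.89999389648438, 165.0], [259.20001220703125, 221.10000610351562], [255.0, 224.0]]
[199 217  47  77 501] [[196.3000030517578, 218.39999389648438], [204.6999969482422, 214.0], [245.1999969482422, 290.8999938964844], [236.8000030517578, 295.29998779296875]]
```

View pics/crop1.png

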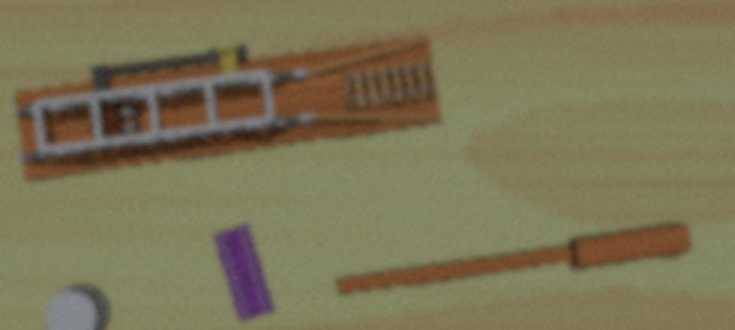

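The crop confirms the panel: short pale slat with rails at crop (347–433, 65–108), on the approach. The brass tab sits at (230,60), the stick tip at (338,287) and the handle end at (690,238). Next I'll do sub-pixel edge fits.

```bash
cat >> h.py <<'E'
def edgepts(c,p,q,z,f,half=5,n=25,trim=.06):
    """strongest step of f across segment p-q, cast to plane z"""
    p,q=np.array(p,float),np.array(q,float); d=(q-p)/np.linalg.norm(q-p); nn=np.array([-d[1],d[0]])
    s=np.arange(-half,half+.01,.25); out=[]
    for t in np.linspace(trim,1-trim,n):
        xy=p+(q-p)*t+s[:,None]*nn
        pr=cv2.remap(f,xy[:,0].astype(np.float32),xy[:,1].astype(np.float32),cv2.INTER_LINEAR).ravel()
        g=np.abs(np.gradient(cv2.GaussianBlur(pr.reshape(1,-1),(0,0),3).ravel())); i=g.argmax()
        w=g[max(0,i-4):i+5]; ss=s[max(0,i-4):i+5]; out.append(p+(q-p)*t+nn*(w*ss).sum()/w.sum())
    return plane(c,out,z)
def line(P):
    v=cv2.fitLine(P[:,:2].astype(np.float32),cv2.DIST_HUBER,0,.001,.001).ravel().astype(float)
    r=np.abs((P[:,0]-v[2])*v[1]-(P[:,1]-v[3])*v[0]); return v[2:],v[:2],np.median(r)
def meet(l,m):
    t=np.linalg.solve(np.c_[l[1],-m[1]],m[0]-l[0]); return l[0]+t[0]*l[1]
def feat(c):
    i=cv2.GaussianBlur(c['image'],(0,0),.6).astype(np.float32); return i[...,1]/(i[...,0]+5)
E
python3 - <<'E'
from h import *
a={k:v for k,v in np.load('top1.npz').items()}; f=feat(a)
C=lambda x,y:(155+(x+.5)/3-.5,165+(y+.5)/3-.5)
def rect(cs,z,half):
    ls=[line(edgepts(a,cs[i],cs[(i+1)%4],z,f,half)) for i in range(4)]
    k=np.array([meet(ls[i-1],ls[i]) for i in range(4)])
    print('resid',[round(l[2]*1e3,2) for l in ls],'sides',[round(np.linalg.norm(k[(i+1)%4]-k[i])*1e3,1) for i in range(4)],'ang',[round(np.degrees(np.arctan2(*(k[(i+1)%4]-k[i])[::-1])),2) for i in range(4)]); print(k.round(4).tolist()); return k
print('bridge'); rect([C(430,38),C(440,122),C(28,180),C(17,92)],.008,4)
print('handle top'); rect([C(684,226),C(690,250),C(576,266),C(571,242)],.026,3)
print('shaft'); rect([C(571,247),C(573,260),C(341,292),C(338,278)],.014,2.5)
P=cloud(a)
# handle / shaft from depth
for nm,z0,z1 in(('handle',.02,.032),('shaft',.009,.018)):
    x0,y0=C(330,220);x1,y1=C(700,300); Q=P[int(y0):int(y1),int(x0):int(x1)].reshape(-1,3); Q=Q[(Q[:,2]>z0)&(Q[:,2]<z1)]
    v=cv2.fitLine(Q[:,:2].astype(np.float32),cv2.DIST_HUBER,0,.001,.001).ravel(); s=(Q[:,:2]-v[2:])@v[:2]
    print(nm,len(Q),np.degrees(np.arctan2(v[1],v[0])),v[2:]+s.min()*v[:2],v[2:]+s.max()*v[:2])
b={k:v for k,v in np.load('side1.npz').items()}
hsv=cv2.cvtColor(a['image'],cv2.COLOR_RGB2HSV)
for p in [(370,85),(390,88),(400,60),(410,87),(420,115),(390,60),(390,105)]:
    u,v=map(round,C(*p)); print(p,hsv[v,u],P[v,u].round(4))
E
```

```text
bridge
resid [np.float64(0.25), np.float64(0.44), np.float64(0.27), np.float64(1.48)] sides [np.float64(70.9), np.float64(328.5), np.float64(61.0), np.float64(327.8)] ang [np.float64(-171.79), np.float64(97.58), np.float64(7.48), np.float64(-80.7)]
[[0.598, 0.0419], [0.5278, 0.0318], [0.4845, 0.3574], [0.545, 0.3654]]
handle top
resid [np.float64(0.12), np.float64(0.22), np.float64(0.31), np.float64(0.02)] sides [np.float64(22.0), np.float64(93.3), np.float64(22.1), np.float64(91.1)] ang [np.float64(-171.14), np.float64(97.69), np.float64(3.25), np.float64(-82.34)]
[[0.4486, -0.1548], [0.4268, -0.1582], [0.4144, -0.0658], [0.4364, -0.0645]]
shaft
resid [np.float64(0.06), np.float64(0.42), np.float64(0.14), np.float64(0.08)] sides [np.float64(11.8), np.float64(182.5), np.float64(11.6), np.float64(182.6)] ang [np.float64(-172.36), np.float64(97.65), np.float64(7.96), np.float64(-82.27)]
[[0.4313, -0.0665], [0.4195, -0.0681], [0.3952, 0.1128], [0.4067, 0.1144]]
handle 376 -82.30141 [ 0.42694887 -0.06764581] [ 0.4389495 -0.1564208]
shaft 418 -81.421104 [0.40114304 0.11251547] [ 0.44016496 -0.14614939]
(370, 85) [ 17 123 106] [0.5562 0.0878 0.0233]
(390, 88) [ 14 114  87] [0.5539 0.0714 0.0224]
(400, 60) [ 13 154 114] [0.5763 0.0632 0.0094]
(410, 87) [14 93 96] [0.5536 0.0577 0.0256]
(420, 115) [ 13 127 116] [0.5329 0.048  0.0192]
(390, 60) [ 13 146 119] [0.5766 0.0701 0.0067]
(390, 105) [ 14 166  95] [0.5406 0.0707 0.0109]
```

Measured: stick tip (0.401,0.114), origin about (0.430,-0.104), angle 97.65°, and the shaft width and lengths match. Bridge mouth is about (0.563,0.037) at about 97.6°, length 328 against 330 given. Moving above the grip place.

send_rows(increments=[0, 0, 0.0693, 1.175, 2.443, -0.65, 0.6, 0, 0, 0.0693, 1.175, 2.443, -0.65, 0.6, 0, 0, 0.0693, 1.175, 2.443, -0.65, 0.6, 0, 0, 0.0693, 1.175, 2.443, -0.65, 0.6, 0, 0, 0.0693, 1.175, 2.443, -0.65, 0.6, 0, 0, 0.0693, 1.175, 2.443, -0.65, 0.6, 0, 0, 0.0693, 1.175, 2.443, -0.65, 0.6, 0, 0, 0.0693, 1.175, 2.443, -0.65, 0.6, 0, 0, 0.0693, 1.175, 2.443, -0.65, 0.6, 0, 0, 0.0693, 1.175, 2.443, -0.65, 0.6, 0, 0, 0.0693, 1.175, 2.443, -0.65, 0.6, 0, 0, 0.0693, 1.175, 2.443, -0.65, 0.6, 0, 0, 0.0693, 1.175, 2.443, -0.65, 0.6, 0, 0, 0.0693, 1.175, 2.443, -0.65, 0.6, 0, 0, 0.0693, 1.175, 2.443, -0.65, 0.6, 0, 0, 0.0693, 1.175, 2.443, -0.65, 0.6, 0, 0, 0.0693, 1.175, 2.443, -0.65, 0.6, 0, 0, 0.0693, 1.175, 2.443, -0.65, 0.6, 0, 0, 0.0693, 1.175, 2.443, -0.65, 0.6, 0, 0, 0.0693, 1.175, 2.443, -0.65, 0.6])

```text
time: 1.77
position: [0.4307, -0.1038, 0.1001]
tool_rot: [0.657, 0.754, -0.0, -0.0]
ft_force: [-0.3, -0.8, -0.8]
grip_width: 0.0519
grip_force: 0.0
```

send_rows(increments=[0, 0, 0, 0, 0, 0, 0.6, 0, 0, 0, 0, 0, 0, 0.6])

```text
time: 1.93
position: [0.4303, -0.1038, 0.1001]
tool_rot: [0.658, 0.753, -0.0, -0.001]
ft_force: [0.1, -1.3, -0.3]
grip_width: 0.0521
grip_force: 0.0
```

send_rows(increments=[0, 0, 0, 0, 0, -1.1, 0.6, 0, 0, 0, 0, 0, -1.1, 0.6, 0, 0, 0, 0, 0, -1.1, 0.6, 0, 0, 0, 0, 0, -1.1, 0.6, 0, 0, 0, 0, 0, -1.1, 0.6, 0, 0, 0, 0, 0, -1.1, 0.6, 0, 0, 0, 0, 0, -1.1, 0.6, 0, 0, 0, 0, 0, -0.6, 0.6, 0, 0, 0, 0, 0, -0.5, 0.6, 0, 0, 0, 0, 0, 0, 0.6, 0, 0, 0, 0, 0, 0, 0, 0, 0, 0, 0, 0, 0, 0, 0, 0, 0, 0, 0, 0, 0, 0, 0, 0, 0, 0, 0, 0, 0, 0, 0, 0, 0, 0, 0, 0, 0, 0, 0, 0, 0, 0, 0, 0, 0, 0, 0, 0], newtons=35)

```text
validation failed for argument at $.in...
```

send_rows(increments=[0, 0, 0, 0, 0, 0, 0, 0, 0, 0, 0, 0, 0, 0, 0, 0, 0, 0, 0, 0.8, 0, 0, 0, 0, 0, 0, 0.8, 0, 0, 0, 0, 0, 0, 0.8, 0, 0, 0, 0, 0, 0, 0.8, 0, 0, 0, 0, 0, 0, 0.8, 0, 0, 0, 0, 0, 0, 0, 0, 0, 0, 0, 0, 0, 0, 0])

```text
time: 2.68
position: [0.4307, -0.1053, 0.1414]
tool_rot: [0.659, 0.752, 0.0, 0.001]
ft_force: [-0.6, 0.3, 0.6]
grip_width: 0.003
grip_force: 0.0
```

My first call was one row malformed and got refused, so the second closed on empty air above the stick. Nothing was touched. Reopening and descending.

send_rows(increments=[0, 0, 0, 0, 0, 0, 0.6, 0, 0, 0, 0, 0, 0, 0.6, 0, 0, 0, 0, 0, 0, 0.6, 0, 0, 0, 0, 0, 0, 0.6, 0, 0, 0, 0, 0, -1.1, 0.6, 0, 0, 0, 0, 0, -1.1, 0.6, 0, 0, 0, 0, 0, -1.1, 0.6, 0, 0, 0, 0, 0, -1.1, 0.6, 0, 0, 0, 0, 0, -1.1, 0.6, 0, 0, 0, 0, 0, -1.1, 0.6, 0, 0, 0, 0, 0, 0, 0.6], newtons=35)

```text
time: 3.6
position: [0.4293, -0.1046, 0.0728]
tool_rot: [0.659, 0.753, -0.0, -0.002]
ft_force: [-1.0, -0.1, -0.3]
grip_width: 0.0517
grip_force: 0.0
```

send_rows(increments=[0, 0, 0, 0, 0, -1.2, 0.6, 0, 0, 0, 0, 0, -1.2, 0.6, 0, 0, 0, 0, 0, -1.2, 0.6, 0, 0, 0, 0, 0, -1.2, 0.6, 0, 0, 0, 0, 0, -0.8, 0.6, 0, 0, 0, 0, 0, -0.5, 0.6, 0, 0, 0, 0, 0, 0, 0.6, 0, 0, 0, 0, 0, 0, 0.6])

```text
time: 4.27
position: [0.4304, -0.1051, 0.0136]
tool_rot: [0.659, 0.753, -0.0, -0.0]
ft_force: [-0.5, 0.0, -0.8]
grip_width: 0.0521
grip_force: 0.0
```

send_rows(increments=[0, 0, 0, 0, 0, -0.1, 0, 0, 0, 0, 0, 0, 0, 0, 0, 0, 0, 0, 0, 0, 0, 0, 0, 0, 0, 0, 0, 0, 0, 0, 0, 0, 0, 0, 0, 0, 0, 0, 0, 0, 0, 0, 0, 0, 0, 0, 0, 0, 0], newtons=35)

```text
time: 4.85
position: [0.4306, -0.1052, 0.0128]
tool_rot: [0.659, 0.752, 0.0, 0.0]
ft_force: [1.2, 0.2, 2.7]
grip_width: 0.0216
grip_force: 35.0
```

send_rows(increments=[0, 0, 0, 0, 0, 1, 0, 0, 0, 0, 0, 0, 1, 0, 0, 0, 0, 0, 0, 1, 0, 0, 0, 0, 0, 0, 1, 0, 0, 0, 0, 0, 0, 1, 0, 0, 0, 0, 0, 0, 0, 0, 0, 0, 0, 0, 0, 0, 0])

```text
time: 5.43
position: [0.4305, -0.1052, 0.0628]
tool_rot: [0.659, 0.753, 0.0, 0.001]
ft_force: [0.2, 0.0, -0.9]
grip_width: 0.0219
grip_force: 35.0
```

send_rows(increments=[0, 0, 0, 0, -2, 0, 0, 0, 0, 0, 0, -2, 0, 0, 0, 0, 0, 0, -2, 0, 0, 0, 0, 0, 0, -2, 0, 0, 0, 0, 0, 2, -2, 0, 0, 0, 0, 0, 2, -1.5, 0, 0, 0, 0, 0, 2.5, 0, 0, 0, 0, 0, 0, 2.5, 0, 0, 0, 0, 0, 0, 2.5, 0, 0, 0, 0, 0, 0, 2.5, 0, 0, 0, 0, 0, 0, 1.7, 0, 0, 0, 0, 0, 0, 1, 0, 0, 0, 0, 0, 0, 0, 0, -1.5, 0, 0, 0, 0, 0, 0, -1.5, 0, 0, 0, 0, 0, 0, 0, 0, 0, 0, 0, 0, 0, 0, 0])

```text
time: 6.77
position: [0.5958, -0.2192, 0.0306]
tool_rot: [0.659, 0.753, -0.0, -0.002]
ft_force: [-0.2, -0.2, -0.0]
grip_width: 0.0218
grip_force: 35.0
```

Run:
```python
from h import *
a=shot('top');b=shot('side'); np.savez('top2.npz',**a);np.savez('side2.npz',**b)
o=robot.get_obs();print(o['position'],o['tool_rot'])
x=cv2.resize(a['image'][175:255,200:360],None,fx=4,fy=4,interpolation=cv2.INTER_CUBIC)
y=cv2.resize(b['image'][140:220,200:360],None,fx=4,fy=4,interpolation=cv2.INTER_CUBIC)[:280]
save(np.vstack([x[:300],y]),'c2.png')
```

```text
[ 0.59715664 -0.22008881  0.03236409] [ 6.58585698e-01  7.52505693e-01 -5.73902697e-05 -2.37311668e-04]
```

View pics/c2.png

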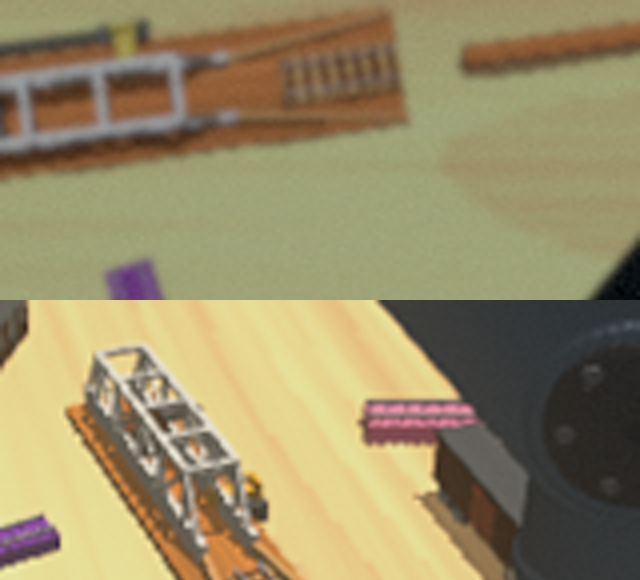

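Top crop: the tip is at (462,58), nearly in line with the approach centre (entry edge x about 392–407, y 10–123), and the panel is at (285–397, 45–105). Now the numeric alignment.

Run:
```python
from h import *
a={k:v for k,v in np.load('top2.npz').items()}; f=feat(a)
C=lambda x,y:(200+(x+.5)/4-.5,175+(y+.5)/4-.5)
zt=.0324-.0128+.014
E=lambda p,q,z,h=3:line(edgepts(a,C(*p),C(*q),z,f,h,trim=.1))
ang=lambda l:round(float(np.degrees(np.arctan2(l[1][1],l[1][0]))%180),2)
near=E((407,123),(0,180),.008); far=E((392,10),(240,31),.008); ent=E((392,10),(407,123),.008)
s1=E((468,47),(630,25),zt,2.5); s2=E((468,72),(630,50),zt,2.5); tip=E((460,45),(464,72),zt,2.5)
for n,l in zip('near far ent s1 s2 tip'.split(),(near,far,ent,s1,s2,tip)): print(n,ang(l),(l[2]*1e3).round(2))
A,B=meet(ent,far),meet(ent,near); m=(A+B)/2; print('mouth',m.round(4),'w',np.linalg.norm(A-B))
T=(meet(tip,s1)+meet(tip,s2))/2; print('tip',T.round(4),'w',np.linalg.norm(meet(tip,s1)-meet(tip,s2)))
for deg in(97.3,97.6,97.9):
    u=np.array([np.cos(np.radians(deg)),np.sin(np.radians(deg))]); n=np.array([-u[1],u[0]])
    print(deg,'tip in bridge frame x,y mm',((T-m)@u*1e3-110).round(1),((T-m)@n*1e3).round(1))
# girder inner line from depth cloud: overhead truss members z>.03 between x 0..200
P=cloud(a)[175:255,150:310].reshape(-1,3); Q=P[(P[:,2]>.045)&(P[:,2]<.07)]
u=np.array([np.cos(np.radians(97.6)),np.sin(np.radians(97.6))]); n=np.array([-u[1],u[0]])
x=(Q[:,:2]-m)@u-.11; y=(Q[:,:2]-m)@n
for lo in np.arange(0,.22,.03):
    k=(x>lo)&(x<lo+.03); 
    if k.sum()>5: print('truss',lo.round(2),k.sum(),(np.percentile(y[k],[5,95])*1e3).round(1))
# panel: top z rails ~.024
pts=[C(283,62),C(287,105),C(397,88),C(390,45)]; W=plane(a,pts,.022)[:,:2]
print('panel corners bridge frame',[(round(((w-m)@u)*1e3-110,1),round(((w-m)@n)*1e3,1)) for w in W])
```

```text
near 97.35 0.3
far 99.0 0.2
ent 7.99 0.18
s1 97.54 0.02
s2 98.73 0.46
tip 0.84 0.16
mouth [0.5627 0.0369] w 0.07115927145292567
tip [0.5626 0.0015] w 0.016023236434663333
97.3 tip in bridge frame x,y mm -145.1 4.6
97.6 tip in bridge frame x,y mm -145.1 4.8
97.9 tip in bridge frame x,y mm -145.0 5.0
truss 0.0 72 [-19.4  18.5]
truss 0.03 64 [-20.2  18.8]
truss 0.06 93 [-20.1  18.5]
truss 0.09 100 [-20.3  18.3]
truss 0.12 89 [-20.   18.7]
truss 0.15 76 [-20.   18.7]
truss 0.18 73 [-19.3  18. ]
panel corners bridge frame [(np.float64(-42.1), np.float64(-9.4)), (np.float64(-40.9), np.float64(15.8)), (np.float64(-105.8), np.float64(14.7)), (np.float64(-105.4), np.float64(-10.8))]
```

Run:
```python
from h import *
a=shot('top'); o=robot.get_obs(); print(o['position'])
m=np.array([.5627,.0369]); u=np.array([np.cos(np.radians(97.6)),np.sin(np.radians(97.6))]); n=np.array([-u[1],u[0]])
zt=o['position'][2]-.0128+.014
im=cv2.GaussianBlur(a['image'],(0,0),.6); hsv=cv2.cvtColor(im,cv2.COLOR_RGB2HSV)
M=((hsv[...,0]<17)&(hsv[...,1]>125)); ys,xs=np.nonzero(M[170:205,308:345]); W=plane(a,np.c_[xs+308,ys+170],zt)[:,:2]
x=(W-m)@u*1e3-110;y=(W-m)@n*1e3
P=cloud(a)[165:210,305:350].reshape(-1,3); P=P[P[:,2]>.02]; px=(P[:,:2]-m)@u*1e3-110; py=(P[:,:2]-m)@n*1e3
print('depth z',np.median(P[:,2]),'expected',zt)
for lo in range(-210,-140,10):
    k=(x>=lo)&(x<lo+10);j=(px>=lo)&(px<lo+10)
    if k.sum()>3 and j.sum()>3: print(lo,'col',k.sum(),y[k].mean().round(1),y[k].min().round(1),y[k].max().round(1),'dep',py[j].mean().round(1),py[j].min().round(1),py[j].max().round(1))
print('tip x',np.percentile(x,99).round(1),np.percentile(px,99).round(1))
print('tcp in bridge',((o['position'][:2]-m)@u*1e3-110).round(1),((o['position'][:2]-m)@n*1e3).round(1))
```

```text
[ 0.59748687 -0.22028887  0.03287726]
depth z 0.03362510199614291 expected 0.034077261372981144
-210 col 22 2.1 -3.2 7.2 dep 0.4 -5.6 5.4
-200 col 19 2.5 -2.2 7.3 dep -0.4 -6.6 5.2
-190 col 21 1.3 -3.8 6.7 dep -0.4 -6.0 5.3
-180 col 21 2.0 -2.7 7.4 dep -0.4 -6.6 5.2
-170 col 23 2.0 -3.7 7.8 dep -0.2 -6.4 5.3
-160 col 21 2.4 -3.0 7.5 dep 0.0 -6.4 5.3
-150 col 4 2.5 -1.0 5.9 dep -1.0 -5.9 5.2
tip x -148.7 10.7
tcp in bridge -369.5 -0.5
```

Stick and bridge are parallel, and laterally they agree within about 0.5 mm by depth (stick -0.3, truss centre -0.7). Lowering and approaching the panel.

send_rows(increments=[0, 0, 0, 0, 0, -0.5, 0, 0, 0, 0, 0, 0, -0.4, 0, 0, 0, 0, 0, 0, 0, 0, 0, 0, 0, -0.066, 0.496, 0, 0, 0, 0, 0, -0.066, 0.496, 0, 0, 0, 0, 0, -0.066, 0.496, 0, 0, 0, 0, 0, -0.066, 0.496, 0, 0, 0, 0, 0, -0.066, 0.496, 0, 0, 0, 0, 0, -0.066, 0.496, 0, 0, 0, 0, 0, 0, 0, 0, 0, 0, 0, 0, 0, 0, 0, 0])

```text
time: 7.83
position: [0.5934, -0.1898, 0.0236]
tool_rot: [0.658, 0.753, -0.0, -0.0]
ft_force: [0.7, -0.8, -0.5]
grip_width: 0.0219
grip_force: 35.0
```

send_rows(increments=[0, 0, 0, -0.066, 0.496, 0, 0, 0, 0, 0, -0.066, 0.496, 0, 0, 0, 0, 0, -0.066, 0.496, 0, 0, 0, 0, 0, -0.066, 0.496, 0, 0, 0, 0, 0, -0.066, 0.496, 0, 0, 0, 0, 0, -0.066, 0.496, 0, 0, 0, 0, 0, -0.066, 0.496, 0, 0, 0, 0, 0, -0.066, 0.496, 0, 0, 0, 0, 0, 0, 0, 0, 0])

```text
time: 8.58
position: [0.5876, -0.1492, 0.0235]
tool_rot: [0.658, 0.753, -0.0, -0.001]
ft_force: [0.0, -0.1, -1.3]
grip_width: 0.0217
grip_force: 35.0
```

Run:
```python
from h import *
a=shot('top'); o=robot.get_obs(); print(o['position'],o['tool_rot'],o['ft_force'])
m=np.array([.5627,.0369]); u=np.array([np.cos(np.radians(97.6)),np.sin(np.radians(97.6))]); n=np.array([-u[1],u[0]])
print('tcp in bridge',((o['position'][:2]-m)@u*1e3-110).round(1),((o['position'][:2]-m)@n*1e3).round(1))
w=plane(a,[(200+123/4,175+40/4)],.02)[0,:2]-m; print('tab',w@u*1e3-110,w@n*1e3)
x=cv2.resize(a['image'][170:230,180:340],None,fx=5,fy=5,interpolation=cv2.INTER_CUBIC); save(x,'c3.png')
```

```text
[ 0.58784421 -0.14984193  0.02349731] [ 6.58229620e-01  7.52817157e-01 -5.81014945e-05 -3.02238034e-04] [ 0.10280116  0.18138512 -1.40957623]
tcp in bridge -298.4 -0.2
tab 48.02811354624396 -34.18126700789557
```

View pics/c3.png

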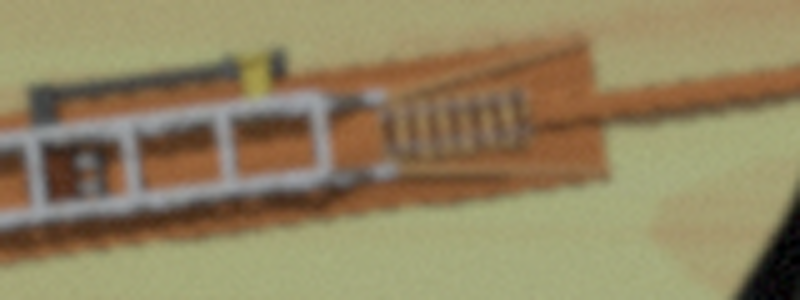

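The panel is moving squarely: tail at (528,118), with the stick behind it at (530,122) and the head entering the channel. Continuing, with force checks.

send_rows(increments=[0, 0, 0, -0.04, 0.297, 0, 0, 0, 0, 0, -0.04, 0.297, 0, 0, 0, 0, 0, -0.04, 0.297, 0, 0, 0, 0, 0, -0.04, 0.297, 0, 0, 0, 0, 0, -0.04, 0.297, 0, 0])

```text
time: 9.05
position: [0.586, -0.1355, 0.0235]
tool_rot: [0.659, 0.753, 0.0, -0.0]
ft_force: [0.7, -0.8, -0.4]
grip_width: 0.0219
grip_force: 35.0
```

send_rows(increments=[0, 0, 0, -0.04, 0.297, 0, 0, 0, 0, 0, -0.04, 0.297, 0, 0, 0, 0, 0, -0.04, 0.297, 0, 0, 0, 0, 0, -0.04, 0.297, 0, 0, 0, 0, 0, -0.04, 0.297, 0, 0])

```text
time: 9.47
position: [0.584, -0.1206, 0.0236]
tool_rot: [0.659, 0.753, 0.0, -0.0]
ft_force: [-0.5, -1.0, -0.6]
grip_width: 0.0217
grip_force: 35.0
```

send_rows(increments=[0, 0, 0, -0.04, 0.297, 0, 0, 0, 0, 0, -0.04, 0.297, 0, 0, 0, 0, 0, -0.04, 0.297, 0, 0, 0, 0, 0, -0.04, 0.297, 0, 0, 0, 0, 0, -0.04, 0.297, 0, 0])

```text
time: 9.88
position: [0.5821, -0.1058, 0.0236]
tool_rot: [0.659, 0.753, 0.0, 0.0]
ft_force: [-0.2, -1.0, -0.3]
grip_width: 0.0217
grip_force: 35.0
```

send_rows(increments=[0, 0, 0, -0.04, 0.297, 0, 0, 0, 0, 0, -0.04, 0.297, 0, 0, 0, 0, 0, -0.04, 0.297, 0, 0, 0, 0, 0, -0.04, 0.297, 0, 0, 0, 0, 0, -0.04, 0.297, 0, 0])

```text
time: 10.3
position: [0.5802, -0.0912, 0.0236]
tool_rot: [0.658, 0.753, -0.0, 0.0]
ft_force: [0.2, -2.6, -0.7]
grip_width: 0.0219
grip_force: 35.0
```

send_rows(increments=[0, 0, 0, -0.04, 0.297, 0, 0, 0, 0, 0, -0.04, 0.297, 0, 0, 0, 0, 0, -0.04, 0.297, 0, 0, 0, 0, 0, -0.04, 0.297, 0, 0, 0, 0, 0, -0.04, 0.297, 0, 0])

```text
time: 10.72
position: [0.578, -0.0761, 0.0236]
tool_rot: [0.659, 0.753, -0.0, -0.0]
ft_force: [-0.5, -1.8, -0.1]
grip_width: 0.0218
grip_force: 35.0
```

send_rows(increments=[0, 0, 0, -0.04, 0.297, 0, 0, 0, 0, 0, -0.04, 0.297, 0, 0, 0, 0, 0, -0.04, 0.297, 0, 0, 0, 0, 0, -0.04, 0.297, 0, 0, 0, 0, 0, -0.04, 0.297, 0, 0])

```text
time: 11.13
position: [0.5759, -0.0612, 0.0235]
tool_rot: [0.658, 0.753, -0.0, -0.0]
ft_force: [0.1, -1.7, -1.4]
grip_width: 0.0216
grip_force: 35.0
```

send_rows(increments=[0, 0, 0, -0.04, 0.297, 0, 0, 0, 0, 0, -0.04, 0.297, 0, 0, 0, 0, 0, -0.04, 0.297, 0, 0, 0, 0, 0, -0.04, 0.297, 0, 0, 0, 0, 0, 0, 0, 0, 0])

```text
time: 11.55
position: [0.5742, -0.0488, 0.0235]
tool_rot: [0.659, 0.753, 0.0, -0.0]
ft_force: [-0.4, -0.1, -1.6]
grip_width: 0.0217
grip_force: 35.0
```

Run:
```python
from h import *
a=shot('top'); o=robot.get_obs(); print(o['position'],o['tool_rot'],o['ft_force'])
m=np.array([.5627,.0369]); u=np.array([np.cos(np.radians(97.6)),np.sin(np.radians(97.6))]); n=np.array([-u[1],u[0]])
print('tcp in bridge',((o['position'][:2]-m)@u*1e3-110).round(1),((o['position'][:2]-m)@n*1e3).round(1))
x=cv2.resize(a['image'][170:230,160:320],None,fx=5,fy=5,interpolation=cv2.INTER_CUBIC); save(x,'c4.png')
np.savez('top4.npz',**a)
```

```text
[ 0.57439885 -0.04903286  0.02353227] [ 6.58696989e-01  7.52408259e-01  2.02399616e-04 -2.19681605e-04] [0.50124908 0.19901948 0.29887966]
tcp in bridge -196.7 -0.2
```

View pics/c4.png

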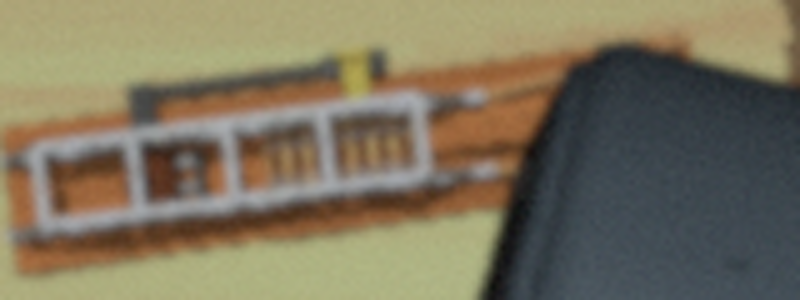

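The panel is in the channel (sleepers at 268–408). The buffer plate's face is near (205,170), so about 30 mm remains. The brass tab has moved outward.

send_rows(increments=[0, 0, 0, -0.04, 0.297, 0, 0, 0, 0, 0, -0.04, 0.297, 0, 0, 0, 0, 0, -0.04, 0.297, 0, 0, 0, 0, 0, -0.04, 0.297, 0, 0, 0, 0, 0, -0.027, 0.198, 0, 0])

```text
time: 12.02
position: [0.5728, -0.0355, 0.0236]
tool_rot: [0.659, 0.752, 0.0, 0.0]
ft_force: [0.2, -0.8, -0.7]
grip_width: 0.022
grip_force: 35.0
```

send_rows(increments=[0, 0, 0, -0.02, 0.149, 0, 0, 0, 0, 0, -0.02, 0.149, 0, 0, 0, 0, 0, -0.02, 0.149, 0, 0])

```text
time: 12.27
position: [0.5722, -0.0313, 0.0236]
tool_rot: [0.659, 0.752, 0.0, 0.0]
ft_force: [1.3, -1.1, -0.2]
grip_width: 0.0216
grip_force: 35.0
```

send_rows(increments=[0, 0, 0, -0.02, 0.149, 0, 0, 0, 0, 0, -0.02, 0.149, 0, 0])

```text
time: 12.43
position: [0.5717, -0.0283, 0.0236]
tool_rot: [0.659, 0.752, 0.0, 0.0]
ft_force: [0.4, -2.0, -0.6]
grip_width: 0.0217
grip_force: 35.0
```

send_rows(increments=[0, 0, 0, -0.013, 0.099, 0, 0, 0, 0, 0, -0.013, 0.099, 0, 0, 0, 0, 0, -0.013, 0.099, 0, 0])

```text
time: 12.68
position: [0.5713, -0.0253, 0.0236]
tool_rot: [0.659, 0.752, 0.0, 0.0]
ft_force: [0.3, -1.9, -1.1]
grip_width: 0.0215
grip_force: 35.0
```

send_rows(increments=[0, 0, 0, -0.013, 0.099, 0, 0, 0, 0, 0, -0.013, 0.099, 0, 0])

```text
time: 12.85
position: [0.571, -0.0233, 0.0236]
tool_rot: [0.659, 0.753, 0.0, 0.0]
ft_force: [0.6, -1.7, -1.0]
grip_width: 0.022
grip_force: 35.0
```

send_rows(increments=[0, 0, 0, -0.013, 0.099, 0, 0, 0, 0, 0, -0.013, 0.099, 0, 0])

```text
time: 13.02
position: [0.5707, -0.0213, 0.0235]
tool_rot: [0.659, 0.753, 0.0, 0.0]
ft_force: [0.9, -1.9, -1.1]
grip_width: 0.0215
grip_force: 35.0
```

send_rows(increments=[0, 0, 0, -0.013, 0.099, 0, 0])

```text
time: 13.1
position: [0.5706, -0.0203, 0.0236]
tool_rot: [0.659, 0.753, 0.0, 0.0]
ft_force: [0.7, -2.2, -0.8]
grip_width: 0.0214
grip_force: 35.0
```

send_rows(increments=[0, 0, 0, -0.013, 0.099, 0, 0, 0, 0, 0, -0.013, 0.099, 0, 0])

```text
time: 13.27
position: [0.5709, -0.0191, 0.0237]
tool_rot: [0.658, 0.753, -0.0, 0.001]
ft_force: [1.0, -5.8, -0.7]
grip_width: 0.0219
grip_force: 35.0
```

send_rows(increments=[0, 0, 0, -0.013, 0.099, 0, 0])

```text
time: 13.35
position: [0.571, -0.0185, 0.0238]
tool_rot: [0.658, 0.753, -0.0, 0.001]
ft_force: [0.6, -7.5, -0.2]
grip_width: 0.0217
grip_force: 35.0
```

Buffer contact. Continuing in small steps.

send_rows(increments=[0, 0, 0, -0.013, 0.099, 0, 0])

```text
time: 13.43
position: [0.5711, -0.0179, 0.0239]
tool_rot: [0.658, 0.753, -0.0, 0.002]
ft_force: [0.2, -7.9, -0.2]
grip_width: 0.0218
grip_force: 35.0
```

send_rows(increments=[0, 0, 0, -0.007, 0.05, 0, 0])

```text
time: 13.52
position: [0.5712, -0.0177, 0.024]
tool_rot: [0.658, 0.753, -0.0, 0.002]
ft_force: [0.2, -9.9, -0.0]
grip_width: 0.022
grip_force: 35.0
```

send_rows(increments=[0, 0, 0, -0.007, 0.05, 0, 0])

```text
time: 13.6
position: [0.5712, -0.0173, 0.024]
tool_rot: [0.658, 0.753, -0.0, 0.002]
ft_force: [-0.4, -8.0, 0.2]
grip_width: 0.0217
grip_force: 35.0
```

send_rows(increments=[0, 0, 0, -0.01, 0.06, 0, 0])

```text
time: 13.68
position: [0.5713, -0.017, 0.0241]
tool_rot: [0.658, 0.753, -0.0, 0.002]
ft_force: [0.6, -10.0, 0.6]
grip_width: 0.0216
grip_force: 35.0
```

send_rows(increments=[0, 0, 0, -0.01, 0.06, 0, 0])

```text
time: 13.77
position: [0.5714, -0.0166, 0.0241]
tool_rot: [0.658, 0.753, -0.0, 0.003]
ft_force: [1.5, -10.1, -0.2]
grip_width: 0.0218
grip_force: 35.0
```

send_rows(increments=[0, 0, 0, 0, 0, 0, 0])

```text
time: 13.85
position: [0.5714, -0.0166, 0.0241]
tool_rot: [0.658, 0.753, -0.0, 0.002]
ft_force: [1.1, -10.1, 0.7]
grip_width: 0.0219
grip_force: 35.0
```

send_rows(increments=[0, 0, 0, -0.01, 0.06, 0, 0])

```text
time: 13.93
position: [0.5715, -0.0163, 0.0241]
tool_rot: [0.658, 0.753, -0.0, 0.003]
ft_force: [1.8, -10.8, -0.4]
grip_width: 0.0218
grip_force: 35.0
```

send_rows(increments=[0, 0, 0, -0.01, 0.06, 0, 0])

```text
time: 14.02
position: [0.5715, -0.016, 0.0242]
tool_rot: [0.658, 0.753, -0.0, 0.003]
ft_force: [1.3, -11.8, -0.2]
grip_width: 0.0219
grip_force: 35.0
```

send_rows(increments=[0, 0, 0, 0, 0, 0, 0, 0, 0, 0, 0, 0, 0, 0])

```text
time: 14.18
position: [0.5715, -0.016, 0.0242]
tool_rot: [0.658, 0.753, -0.0, 0.003]
ft_force: [0.5, -11.7, 0.4]
grip_width: 0.0218
grip_force: 35.0
```

Run:
```python
from h import *
a=shot('top');b=shot('side'); o=robot.get_obs(); print(o['position'],o['tool_rot'],o['ft_force'])
x=cv2.resize(a['image'][170:230,160:260],None,fx=6,fy=6,interpolation=cv2.INTER_CUBIC)
p={k:v for k,v in np.load('top4.npz').items()}
z=cv2.resize(p['image'][176:192,160:260],None,fx=6,fy=6,interpolation=cv2.INTER_CUBIC)
save(np.vstack([x[:250],z]),'c5.png')
def tab(c):
    h=cv2.cvtColor(c['image'],cv2.COLOR_RGB2HSV).astype(int); r=h[174:196,220:245]; ys,xs=np.nonzero((r[...,0]>21)&(r[...,0]<32)&(r[...,1]>125)); return len(xs),xs.mean()+220,ys.mean()+174
for n in('top1','top4'):print(n,tab(np.load(n+'.npz')))
print('now',tab(a))
```

```text
[ 0.57149336 -0.01594982  0.02422919] [ 6.57750178e-01  7.53230292e-01 -2.77135241e-04  2.95867951e-03] [  1.5957583  -11.71145928   0.59889103]
top1 (32, np.float64(230.84375), np.float64(184.5))
top4 (34, np.float64(230.64705882352942), np.float64(184.14705882352942))
now (27, np.float64(230.77777777777777), np.float64(184.66666666666666))
```

View pics/c5.png

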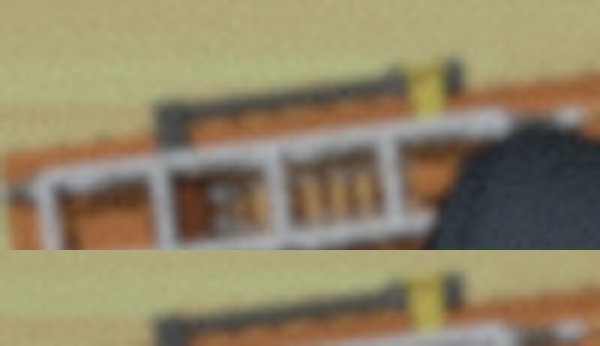

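The panel head is at the buffer plate (225,205) and the tab is back at its sprung-in position (row 184.7 now, 184.15 while passing, 184.5 at the start). One more slight push for certainty, then I'll draw back.

send_rows(increments=[0, 0, 0, -0.01, 0.06, 0, 0, 0, 0, 0, 0, 0, 0, 0])

```text
time: 14.45
position: [0.5716, -0.0156, 0.0243]
tool_rot: [0.658, 0.753, -0.0, 0.003]
ft_force: [0.9, -11.9, 0.2]
grip_width: 0.0219
grip_force: 35.0
```

send_rows(increments=[0, 0, 0, 0, 0, 0, 0, 0, 0, 0, 0, 0, 0, 0])

```text
time: 14.62
position: [0.5716, -0.0156, 0.0243]
tool_rot: [0.658, 0.753, -0.0, 0.003]
ft_force: [0.5, -12.2, 0.7]
grip_width: 0.0217
grip_force: 35.0
```

```bash
cat > t.py <<'E'
from h import *
def prof(c):
    i=c['image'].astype(float); s=(i[...,0]+i[...,1])/2-i[...,2]; w=np.clip(s[176:192,227:235]-55,0,None)
    v=np.arange(176,192)[:,None]; return (w*v).sum()/w.sum()
def avg():
    k=[shot('top') for _ in range(5)]; c=k[0]; c['image']=np.mean([x['image'] for x in k],0); return c
E
python3 - <<'E'
from t import *
for n in('top1','top2','top4'):
    print(n,prof(np.load(n+'.npz')))
a=avg(); print('now',prof(a)); np.savez('top5.npz',**a)
i={n:np.load(n+'.npz')['image'].astype(int) for n in('top1','top4','top5')}
for n in i: print(n,'blue col',i[n][176:192,229:233,2].mean(1).round().astype(int).tolist())
E
```

```text
top1 185.27868852459017
top2 184.94525904203323
top4 184.24386339381005
now 184.8234585741811
top1 blue col [91, 90, 91, 87, 75, 61, 52, 50, 56, 56, 56, 56, 71, 93, 116, 117]
top4 blue col [122, 122, 119, 108, 92, 75, 71, 76, 77, 79, 78, 78, 94, 126, 155, 156]
top5 blue col [122, 122, 122, 117, 102, 83, 70, 70, 76, 78, 79, 79, 95, 127, 154, 156]
```

The tab's outer edge is back at its initial place (4.3 against 4.35 at the start, 3.69 while passing), so the catch has snapped in. Drawing out along the axis.

send_rows(increments=[0, 0, 0, 0.013, -0.099, 0, 0, 0, 0, 0, 0.026, -0.198, 0, 0, 0, 0, 0, 0.04, -0.297, 0, 0, 0, 0, 0, 0.066, -0.496, 0, 0, 0, 0, 0, 0.106, -0.793, 0, 0, 0, 0, 0, 0.106, -0.793, 0, 0, 0, 0, 0, 0.106, -0.793, 0, 0, 0, 0, 0, 0.106, -0.793, 0, 0, 0, 0, 0, 0.106, -0.793, 0, 0, 0, 0, 0, 0.106, -0.793, 0, 0])

```text
time: 15.7
position: [0.5773, -0.0719, 0.0235]
tool_rot: [0.659, 0.752, 0.0, -0.0]
ft_force: [-0.7, -0.2, -1.4]
grip_width: 0.0217
grip_force: 35.0
```

send_rows(increments=[0, 0, 0, 0.159, -1.19, 0, 0, 0, 0, 0, 0.159, -1.19, 0, 0, 0, 0, 0, 0.159, -1.19, 0, 0, 0, 0, 0, 0.159, -1.19, 0, 0, 0, 0, 0, 0.159, -1.19, 0, 0, 0, 0, 0, 0.159, -1.19, 0, 0, 0, 0, 0, 0.159, -1.19, 0, 0, 0, 0, 0, 0.159, -1.19, 0, 0, 0, 0, 0, 0.159, -1.19, 0, 0, 0, 0, 0, 0.159, -1.19, 0, 0, 0, 0, 0, 0.159, -1.19, 0, 0, 0, 0, 0, 0.106, -0.8, 0, 0, 0, 0, 0, 0, 0, 0, 0])

```text
time: 16.78
position: [0.5965, -0.2123, 0.0237]
tool_rot: [0.659, 0.752, 0.0, 0.001]
ft_force: [-0.4, -0.3, -0.2]
grip_width: 0.0215
grip_force: 35.0
```

Run:
```python
from t import *
a=avg(); o=robot.get_obs(); print(o['position'],o['tool_rot'],o['ft_force'])
np.savez('top6.npz',**a)
print('blue',a['image'][176:192,229:233,2].mean(1).round().astype(int).tolist())
b=shot('side'); 
x=cv2.resize(a['image'][170:230,155:335].astype(np.uint8),None,fx=4.4,fy=4.4,interpolation=cv2.INTER_CUBIC)
y=cv2.resize(b['image'][140:235,200:380],None,fx=3.2,fy=3.2,interpolation=cv2.INTER_CUBIC)
y=cv2.copyMakeBorder(y,0,0,0,x.shape[1]-y.shape[1],0); save(np.vstack([x,y])[:600],'c6.png')
```

```text
[ 0.59541675 -0.20892813  0.0234261 ] [ 6.58286579e-01  7.52767219e-01 -2.82126062e-05 -5.41464297e-04] [-0.24056244 -0.40959837 -0.77479635]
blue [112, 112, 111, 106, 93, 74, 63, 65, 68, 71, 71, 72, 85, 115, 141, 142]
```

View pics/c6.png

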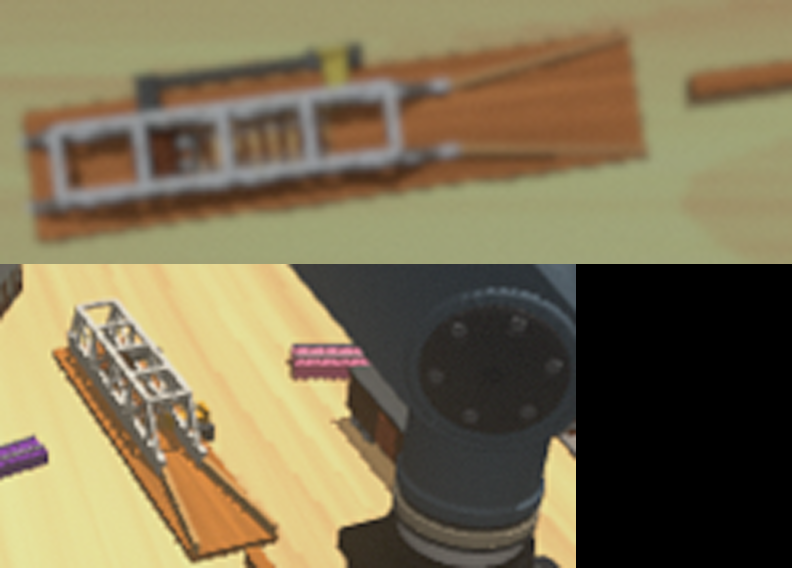

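The stick is out. The panel rests at the buffer at (185–312, 140), inside the bridge, and the approach is clear. Carrying the stick back near its old place, a few cm further from the bridge.

send_rows(increments=[0, 0, 0, 0, -1, 1, 0, 0, 0, 0, 0, -1, 1, 0, 0, 0, 0, -1.5, 0, 1, 0, 0, 0, 0, -2, 0, 0, 0, 0, 0, 0, -2, 0, 0, 0, 0, 0, 0, -2, 0, 0, 0, 0, 0, 0, -2, 0, 0, 0, 0, 0, 0, -2, 0, 0, 0, 0, 0, 0, -2, 0, 0, 0, 0, 0, 0, -2, 0.5, 0, 0, 0, 0, 0, -1, 1.5, 0, 0, 0, 0, 0, 0, 2, 0, 0, 0, 0, 0, 0, 2, 0, 0, 0, 0, 0, 0, 1, 0, 0, 0, 0, 0, 0, 0, 0, 0, 0, 0, 0, 0, 0, 0, 0])

```text
time: 18.42
position: [0.4319, -0.1607, 0.0542]
tool_rot: [0.658, 0.753, 0.0, 0.001]
ft_force: [1.0, -1.1, -1.1]
grip_width: 0.0215
grip_force: 35.0
```

Run:
```python
from t import *
o=robot.get_obs(); print(o['position'],o['tool_rot'],o['ft_force'])
g=lambda n:cv2.cvtColor(np.load(n+'.npz')['image'].astype(np.uint8),cv2.COLOR_RGB2GRAY).astype(np.float32)
A,B=g('top5'),g('top6')
for nm,s in(('panel',(slice(196,208),slice(197,228))),('truss+bar',(slice(176,196),slice(160,226)))):
    w=cv2.createHanningWindow((s[1].stop-s[1].start,s[0].stop-s[0].start),cv2.CV_32F); print(nm,cv2.phaseCorrelate(A[s]-A[s].mean(),B[s]-B[s].mean(),w))
```

```text
[ 0.43192508 -0.16073846  0.0542254 ] [6.58062194e-01 7.52962260e-01 4.72452070e-05 1.40777917e-03] [ 1.02200456 -1.06400792 -1.06847551]
panel ((0.8959355070044168, 0.4490139475570887), 0.9839606806635857)
truss+bar ((0.046839251935715254, 0.02382542113718067), 0.9286762926313612)
```

The panel sprang back about 2 mm on release. That fits a caught panel, but I'll verify with the buffer plate profile, which should stay 2 mm pressed.

Run:
```python
from t import *
a=avg(); np.savez('top7.npz',**a)
u=np.array([np.cos(np.radians(97.6)),np.sin(np.radians(97.6))]); n=np.array([-u[1],u[0]]); m=np.array([.5627,.0369])
xs=np.arange(100,215,2.)*1e-3
for nm in('top1','top4','top5','top7'):
    c={k:v for k,v in np.load(nm+'.npz').items()}; im=c['image'].astype(np.float32); im/=np.median(im[280:320,60:200])/130
    acc=[]
    for y in(-.004,-.002,0,.002,.004):
        X=np.c_[m+np.outer(xs+.11,u)+y*n,np.full(len(xs),.02)]; p=proj(c,X).astype(np.float32)
        acc.append(cv2.remap(im,p[:,0],p[:,1],cv2.INTER_CUBIC).reshape(-1,3))
    pr=np.mean(acc,0); print(nm,pr[:,2].round().astype(int).tolist())
h=cv2.cvtColor(a['image'].astype(np.uint8),cv2.COLOR_RGB2HSV)
print(a['image'][176:192,229:233,2].mean(1).round().astype(int).tolist())
```

```text
top1 [43, 41, 45, 63, 94, 117, 118, 96, 69, 49, 39, 36, 40, 51, 61, 64, 65, 57, 45, 32, 24, 23, 23, 24, 24, 43, 76, 106, 115, 103, 75, 52, 41, 40, 42, 40, 41, 43, 44, 42, 41, 43, 41, 38, 38, 33, 30, 39, 68, 99, 115, 114, 93, 68, 51, 47, 45, 55]
top4 [44, 43, 48, 65, 93, 116, 118, 98, 70, 49, 43, 41, 45, 52, 61, 67, 67, 60, 48, 35, 26, 24, 26, 28, 27, 44, 76, 106, 115, 104, 77, 53, 43, 43, 43, 42, 43, 44, 46, 46, 44, 44, 43, 42, 39, 36, 32, 43, 70, 99, 117, 114, 94, 68, 51, 46, 48, 56]
top5 [57, 47, 45, 64, 94, 116, 117, 100, 80, 69, 59, 48, 45, 49, 54, 57, 58, 56, 46, 34, 27, 25, 25, 27, 27, 44, 76, 105, 115, 102, 76, 53, 43, 43, 43, 43, 43, 44, 45, 44, 44, 43, 43, 43, 40, 34, 31, 43, 70, 98, 116, 113, 93, 68, 51, 47, 48, 56]
top7 [49, 46, 55, 72, 97, 117, 121, 107, 84, 62, 45, 38, 42, 49, 57, 62, 63, 58, 46, 32, 24, 23, 24, 25, 26, 43, 76, 105, 115, 101, 75, 52, 42, 41, 42, 42, 42, 43, 43, 44, 43, 42, 41, 41, 38, 32, 30, 41, 69, 98, 115, 113, 92, 67, 50, 46, 48, 55]
[102, 102, 102, 98, 85, 68, 58, 58, 63, 65, 65, 66, 78, 106, 130, 132]
```

The evidence fits a caught panel. Force dropped from 9.9 to 8.0 N at about 2 mm compression (the snap), then rose 2.5 N/mm to 12.2 N (about 3.7 mm). The spring-back of about 2 mm matches caught (1.7 mm), not free (3.7 mm), and the tab is in. Laying the stick down.

send_rows(increments=[0, 0, 0, 0, 0, -1, 0, 0, 0, 0, 0, 0, -1, 0, 0, 0, 0, 0, 0, -1, 0, 0, 0, 0, 0, 0, -0.6, 0, 0, 0, 0, 0, 0, -0.3, 0, 0, 0, 0, 0, 0, 0, 0, 0, 0, 0, 0, 0, 0, 0])

```text
time: 19.25
position: [0.4307, -0.1599, 0.0144]
tool_rot: [0.659, 0.753, -0.0, -0.0]
ft_force: [0.7, -0.3, -0.4]
grip_width: 0.0219
grip_force: 35.0
```

send_rows(increments=[0, 0, 0, 0, 0, -0.1, 0, 0, 0, 0, 0, 0, -0.04, 0, 0, 0, 0, 0, 0, 0, 0])

```text
time: 19.5
position: [0.431, -0.1599, 0.0134]
tool_rot: [0.659, 0.753, 0.0, 0.0]
ft_force: [0.7, 0.2, -0.8]
grip_width: 0.0214
grip_force: 35.0
```

send_rows(increments=[0, 0, 0, 0, 0, 0, 0.35, 0, 0, 0, 0, 0, 0, 0.55, 0, 0, 0, 0, 0, 0, 0.55, 0, 0, 0, 0, 0, 0, 0.55, 0, 0, 0, 0, 0, 0, 0.55, 0, 0, 0, 0, 0, 0.5, 0.55, 0, 0, 0, 0, 0, 1, 0.55, 0, 0, 0, 0, 0, 2, 0.55, 0, 0, 0, 0, 0, 2, 0.55, 0, 0, 0, 0, 0, 2, 0.55, 0, 0, 0, 0, 0, 2, 0.55, 0, 0, 0, 0, -2, 2, 0.55, 0, 0, 0, 0, -3, 1, 0.55, 0, 0, 0, 0, -3, 0, 0.55, 0, 0, 0, 0, -3, 0, 0.55, 0, 0, 0, 0, -3, 0, 0.55, 0, 0, 0, 0, 0, 0, 0.55])

```text
time: 20.92
position: [0.4324, -0.3066, 0.1399]
tool_rot: [0.66, 0.751, -0.001, 0.004]
ft_force: [0.7, -0.7, 0.2]
grip_width: 0.0478
grip_force: 0.0
```

Run:
```python
from t import *
a=avg(); o=robot.get_obs(); print(o['time'],o['position'],o['ft_force'],o['grip_width'])
b=shot('side'); im=a['image'].astype(np.uint8)
print('tab',im[176:192,229:233,2].mean(1).round().astype(int).tolist())
P=cloud(b); 
save(np.vstack([cv2.resize(im[90:300,60:440],(640,354)),cv2.resize(b['image'][120:320,140:400],(320,246)).repeat(1,1) if 0 else cv2.copyMakeBorder(cv2.resize(b['image'][120:320,140:400],(320,246)),0,0,0,320,0)]),'c8.png')
```

```text
21.1667 [ 0.43013817 -0.29813102  0.13823181] [0.01765307 0.29758684 0.09831762] 0.04769818475639838
tab [91, 91, 90, 87, 76, 60, 50, 52, 55, 57, 56, 58, 69, 94, 116, 117]
```

View pics/c8.png

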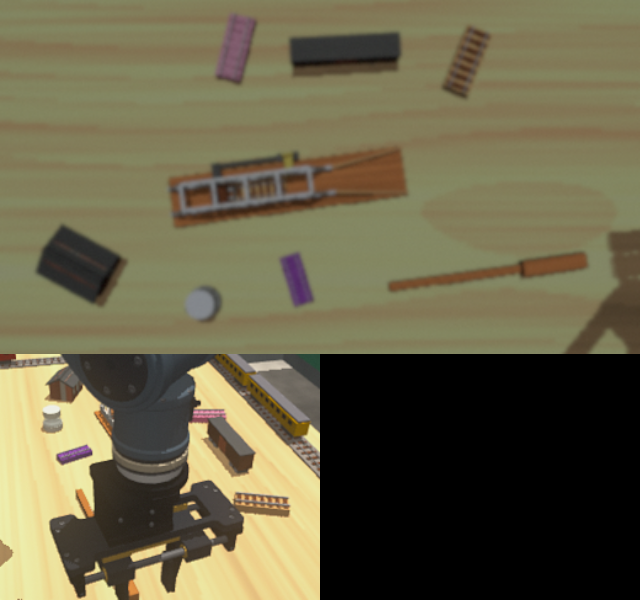

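The stick lies flat on the bench at (390–585, 262–286), well clear of the bridge. The panel is in the bridge at (230–280, 188). Everything else is where it stood, and the tab profile now matches the first picture almost exactly.

```bash
python3 -c "
from rig import robot
print(robot.hand_in())"
```

```text
the job is handed in; nothing more can be done
None
```

I pushed the panel in until the spring catch clicked behind it (peak push about 12 N), drew the stick out and laid it flat on the bench clear of the bridge, and handed the job in at about 21 s; the click is inferred from the force drop and the brass tab springing back, since the nose itself could not be seen.

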